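# Square up a take-up bearing block, slide it home and shut the keeper

## Task

Put the square bearing block back in the conveyor's take-up frame by pushing it along the belt without lifting it: turn it until its flats are square to the frame's two rails, then slide it between them fully home against the end stop. Then swing the keeper bar fully shut across the mouth behind it and let go. Leave the sealed tray and the tape roll where they are.

Things in the scene. Friction and masses are not known exactly. Their poses are not given: they have to be found in the camera images.
- bearing_block: Loose grey square block flat on the belt, 96 x 96 mm, 40 mm high, 0.4 to 0.85 kg, too wide to grasp; on top a sloping steel cover (72 mm across, 7 mm high) and four screw heads. Origin: centre of its underside; x and y are square to its side flats. Any of the four flats may face the stop. It starts before the frame's mouth, skewed to the rails.
- takeup_frame: Fixed aluminium U frame. Origin: on the belt, where the centre of the home block belongs; +x into the slot to the end stop, z up. Rails 36 mm high, 20 mm thick, inner faces at y = +-50 mm, noses of radius 10 mm ending at x = -50 mm (the mouth). Stop face at x = +49 mm: the block touches it with its centre at x = +1 mm. No floor: the block slides on the belt. Feet reach y = +-91 mm.
- keeper (a joint): Steel keeper bar on an upright hinge at the mouth, rad. 0 = shut: it lies along the frame's +y across the mouth, inner side at x = -51.5 mm, 4.5 mm behind a home block. At angle a it points along (-sin a, cos a) in the frame's x, y; limits 0 and 2.7; starts open at 2.2 to 2.6. It stays where it is left (about 0.5 N at the knob moves it); no latch.
- keeper_pivot (a point): Hinge axis of the keeper, fixed in the frame at x = -57, y = -66 mm, at mid height of the bar, 19 mm above the belt. The bar is 11 mm wide, from 12 to 26 mm above the belt, and reaches 136 mm from the axis; the hinge eye is 20 mm across.
- keeper_knob (a point): Middle of the upright black knob at the keeper's free end, 126 mm from the hinge axis and 41 mm above the belt; the knob is 16 mm across and its top is 59 mm above the belt.
- sealed_tray: Bystander: a sealed food tray with a printed green and brown film, 133 x 184 x 42 mm, loose; origin: centre of its underside.
- tape_roll: Bystander: a roll of pale tape lying flat, 100 mm across and 48 mm high, loose; origin: centre of its underside.

How it is judged:
By the outcome, as a careful person would: the job done as asked, in the order asked, and still so for the second after the job is handed in, with the robot touching nothing.
It also fails if it takes over 72 s, if anything falls off the work surface, if the arm or the gripper's body presses on something with over 40 N, if the wrist force passes 120 N, or if a joint passes its speed limit or range.

## Robot

A 6-joint arm with a two-finger parallel gripper is mounted at the origin on a cart in front of the work surface, level with it; the furniture and walls round the work are solid. World frame = base frame: x ahead of the robot, y to its left, z up, the work surface at z = 0. Lengths are in m, angles in rad, forces in N, time in s.
With the tool pointing down it reaches from about 0.3 to 0.825 m from the base axis. Payload 5.4 kg.
Tool frame: the origin (TCP) lies between the finger pads; the fingertips stand 14 mm ahead of it and the grasp point (between the pads) lies 5 mm behind it; z points along the fingers, y is the line along which they close (so a half turn about z gives the same grasp; the last joint's range is limited). The gripper opens to 92 mm and grips with 3 to 60 N. Pads are 20 mm wide; open, the fingers measure 128 mm over their backs; the gripper's body (75 mm by 189 mm) begins 69 mm behind the grasp point.
Start: joints at [1.051, 0.158, 1.597, -0, 1.386, -0.21], TCP at [0.175, 0.548, 0.19] pointing down, gripper open.
Joint ranges: [-2.91, 2.91], [-0.94, 2.29], [0.18, 2.7], [-1.29, 4.43], [0.17, 2.64], [-3, 3]. Speed limits (rad/s): [2.57, 2.57, 3.14, 3.14, 3.14, 3.14].

## Interface

Orientations are given as a rotation vector (axis times angle).
In Python, from station import manip gives the robot as it stands.
- The arm moves only by the tool apply_moves, never from a script. Its argument "moves" is a list of rows, each a list of 7 numbers: the shift along the world's x, y, z in units of 0.25 m (1.0 is 0.25 m), then the turn, a rotation vector about the world's x, y, z in units of 0.08 rad (1.0 is 0.08 rad), then the closure, from 0 (fully open) to 1 (shut). In form: [[dx, dy, dz, wx, wy, wz, gripper], ...]. A call has 1 to 5 rows; each row shifts and turns the commanded pose from where the row before left it; what a row does not reach is not made up. A row lasts 1/10 s, in which the tool goes at most 50 mm and 8.59 degrees, less where a joint would pass 70% of its speed; a pose out of reach is approached as far as the arm can. A call with a number of a shift or a turn outside -1 to 1 is refused whole. A call with a gripper value outside its range is refused whole. The fingers move at their own pace and stop on an object; "newtons" is the grip in N (left out, the last holds). Time passes only in rows, so rows that do not move let the fingers close. It gives the time, the measured TCP pose, the force, the opening and the grip force at its end, in the units of the state.
- manip.observe(): the state, without advancing time (a new reading comes with each control period).
- manip.camera(name): name is "side" or "top" or "wrist"; returns a dict with "frame" (420x560x3 uint8, blue, green, red), "camera_matrix" (3x3 intrinsics, pixels), "D" ([k1, k2, p1, p2, k3] as OpenCV has them; the pictures are not rectified), "R" (3x3) and "t" (3): a world point X has camera coordinates R X + t. Camera axes: x right, y down, z forward; pixel columns grow to the right and rows downward; lengths in m; the calibration is good to about 2 mm. A picture is of the moment at which its call begins. There is no depth.
- manip.sign_off(): hands the job in; it is judged then, once.
The state is a dict: "clock": time; "q": joint angles; "dq": joint speeds; "joint_torque": joint torques, N m; "tcp_pos": TCP position; "ee_rot": TCP orientation; "ft_force": force on the tool from outside, world axes, zero at the start; "moment": the same for the moment, N m; "grip_width": finger opening in m; "grip_force": force on a finger pad.
Only numpy, scipy, OpenCV 4.12 (cv2) and the standard library are available. Lean on these libraries where they do the work, as an engineer would, in place of code of your own. Each camera call takes 0.05 s, during which the arm holds its last target. There are 200 camera calls.

## Working session

There is one attempt and no reset: what is moved stays moved. The work goes in short steps, Python scripts to look and compute and a tool call to move; the robot and the scene stay as the last step left them, time stands still between calls to the robot, and variables do not carry over. Pictures are saved under pics/ and viewed, at most 10 in all, crops included, and the job is handed in when it is done.

Besides the shell and the picture viewer there is one more tool, called after "Call:" by a JSON object that holds its "api" and its "payload", one argument or row to a line. apply_moves: Moves the arm, as the interface text tells. Its arguments: {"type":"object","properties":{"moves":{"type":"array","items":{"type":"array","items":{"type":"number","minimum":-1,"maximum":1}}},"newtons":{"type":"number"}},"required":["moves"]}

```bash
mkdir -p pics; ls
python3 - <<'E'
from station import manip
import cv2
for n in ("top","side"):
    c=manip.camera(n); cv2.imwrite(f"pics/{n}0.png",c["frame"])
    print(n,c["camera_matrix"].tolist(),c["D"],(-c["R"].T@c["t"]).tolist())
s=manip.observe(); print(s["tcp_pos"],s["ee_rot"],s["clock"])
E
```

```text
pics
top [[473.4246321726315, 0.0, 281.38125530180014], [0.0, 473.4246321726315, 209.06891553251717], [0.0, 0.0, 1.0]] [-0.15676736  0.          0.          0.          0.        ] [0.5207950613550762, 0.04641379982286551, 0.9691073037707849]
side [[421.3256428270613, 0.0, 279.27208962664474], [0.0, 421.3256428270613, 210.56025170448368], [0.0, 0.0, 1.0]] [-0.04849816  0.          0.          0.          0.        ] [0.5357206514279218, 0.8759409917454941, 0.697670811058226]
[0.17502621 0.5470859  0.18921478] [-4.84600879e-01 -3.10339313e+00  2.44229887e-03] 0.1
```

View pics/top0.png

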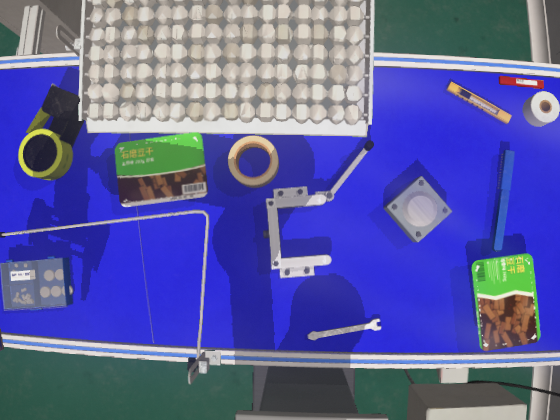

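View pics/side0.png

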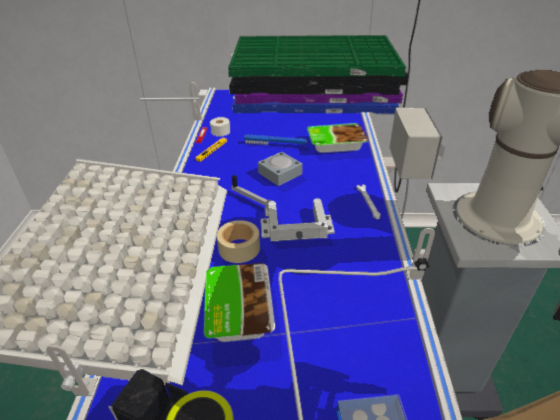

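The top view shows the frame opening to image right: end stop at about (273,235), rail noses at (330,197) and (328,260). The keeper is open with its knob at (369,146), and the block is a diamond centred near (419,210). The tape roll is at (253,162), the sealed tray at (160,170), and the egg tray is just behind the knob.

```bash
cat > h.py <<'E'
from station import manip
import cv2, numpy as np
def ray(c,px):
    p=cv2.undistortPoints(np.float64(px).reshape(-1,1,2),c["camera_matrix"],c["D"]).reshape(-1,2)
    d=np.c_[p,np.ones(len(p))]@c["R"]; return -c["R"].T@c["t"],d
def onz(c,px,z):
    o,d=ray(c,px); return o+d*((z-o[2])/d[:,2])[:,None]
def proj(c,X):
    return cv2.projectPoints(np.float64(X).reshape(-1,3),cv2.Rodrigues(c["R"])[0],c["t"],c["camera_matrix"],c["D"])[0].reshape(-1,2)
def tri(c1,p1,c2,p2):
    o1,d1=ray(c1,p1);o2,d2=ray(c2,p2);d1=d1[0];d2=d2[0]
    s=np.linalg.lstsq(np.c_[d1,-d2],o2-o1,rcond=None)[0]
    a=o1+s[0]*d1;b=o2+s[1]*d2; return (a+b)/2,np.linalg.norm(a-b)
E
python3 - <<'E'
from h import *
c=manip.camera("top");f=c["frame"]
cv2.imwrite("pics/crop.png",cv2.resize(f[125:285,255:455],None,fx=4,fy=3.75,interpolation=cv2.INTER_CUBIC)[:600])
s=manip.camera("side");
cv2.imwrite("pics/scrop.png",cv2.resize(s["frame"][110:260,200:400],None,fx=4,fy=4,interpolation=cv2.INTER_CUBIC))
hsv=cv2.cvtColor(f,cv2.COLOR_BGR2HSV)
m=((hsv[...,1]<110)&(hsv[...,2]>70)).astype(np.uint8)*255
m[:135]=0
for k in cv2.findContours(m,cv2.RETR_EXTERNAL,cv2.CHAIN_APPROX_NONE)[0]:
    if cv2.contourArea(k)>300:
        r=cv2.minAreaRect(k); print(r,cv2.contourArea(k),cv2.boundingRect(k))
print(tri(c,[[369,146]],s,[[235,181]]))
print("tray corner",tri(c,[[372,125]],s,[[225,180]]))
E
```

```text
((343.9099426269531, 330.5182800292969), (11.759847640991211, 73.36123657226562), 78.51800537109375) 431.5 (308, 318, 73, 22)
((506.6036682128906, 326.43292236328125), (42.73700714111328, 58.52871322631836), 83.6598129272461) 1059.5 (476, 308, 62, 43)
((32.783382415771484, 284.328369140625), (48.516456604003906, 62.65923309326172), 85.36454010009766) 2835.5 (0, 258, 66, 51)
((279.5, 314.5), (209.0, 559.0), 90.0) 31462.5 (0, 210, 560, 210)
((417.6965026855469, 209.15863037109375), (48.83074188232422, 50.49165725708008), 48.36646270751953) 2355.0 (384, 176, 68, 66)
((163.01153564453125, 184.0751495361328), (37.101951599121094, 89.10552215576172), 81.25383758544922) 2130.5 (117, 159, 91, 48)
((305.7740478515625, 206.975830078125), (81.1648178100586, 149.14918518066406), 18.277111053466797) 2700.0 (263, 148, 105, 130)
((253.0, 161.0), (52.0, 50.0), 90.0) 2056.5 (228, 135, 51, 53)
(array([ 0.70404498, -0.09681879,  0.0430226 ]), np.float64(0.000643795001424305))
tray corner (array([ 0.73962417, -0.10246809,  0.04377114]), np.float64(0.012866277911000895))
```

View pics/crop.png

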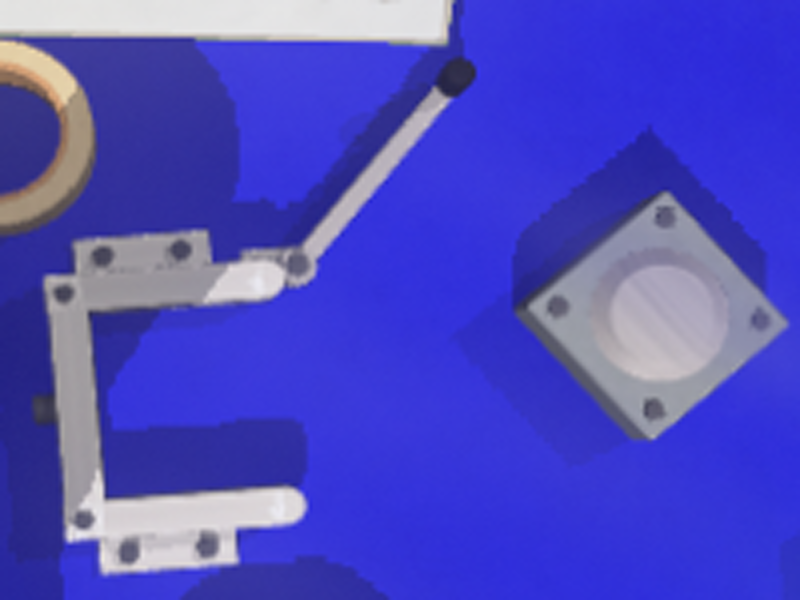

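View pics/scrop.png

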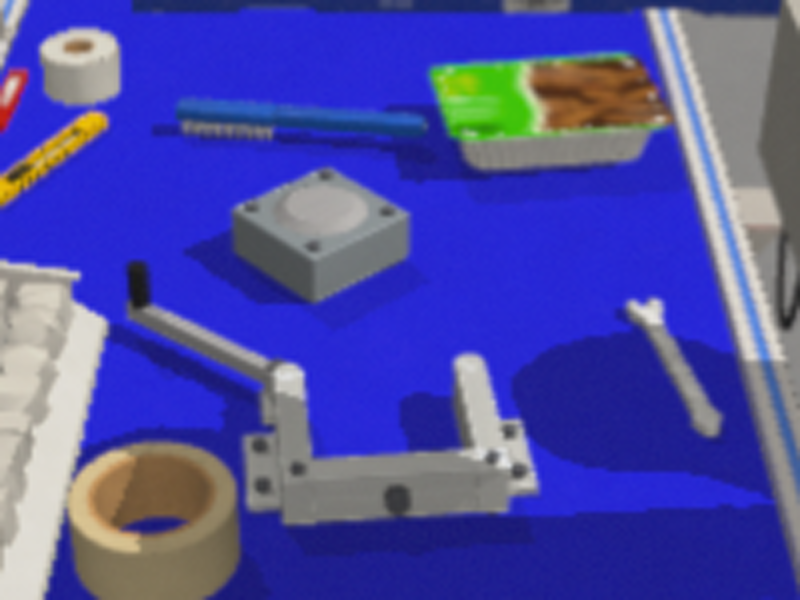

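The crops show all the features I need. In top-crop pixels the block's screws are at (666,216), (760,320), (653,409) and (557,306), the rail inner edges run (90,312)-(262,300) and (105,500)-(290,486), the hinge eye is at (299,264), and the knob is at (457,77).

```bash
cat >> h.py <<'E'
def cr(u): u=np.float64(u).reshape(-1,2); return np.c_[(u[:,0]+.5)/4-.5+255,(u[:,1]+.5)/3.75-.5+125]
E
python3 - <<'E'
from h import *
np.set_printoptions(precision=4,suppress=True)
c=manip.camera("top")
P=lambda u,z:onz(c,cr(u),z)[:,:2]
up=P([(90,312),(262,300)],.036);lo=P([(105,500),(290,486)],.036);st=P([(88,312),(103,498)],.036)
nose=P([(286,280),(306,505)],.036); eye=P([(299,264)],.026); knob=P([(457,74)],.059)
print("up",up,"lo",lo,"st",st,"nose",nose,"eye",eye,"knob",knob)
for a in (up,lo): d=a[1]-a[0];print("mouth dir",np.degrees(np.arctan2(d[1],d[0])))
d=st[1]-st[0];print("stop dir",np.degrees(np.arctan2(d[1],d[0])))
sc=P([(666,216),(760,320),(653,409),(557,306)],.041);co=P([(667,190),(788,322),(652,434),(516,306)],.04)
for q in(sc,co):
    print(q.mean(0),[ (np.linalg.norm(q[i]-q[i-1]),np.degrees(np.arctan2(*(q[i]-q[i-1])[::-1]))) for i in range(4)])
k=knob-eye;print(np.linalg.norm(k),np.degrees(np.arctan2(k[0,1],k[0,0])))
E
```

```text
up [[ 0.5768  0.0822]
 [ 0.5853 -0.0025]] lo [[ 0.4783  0.0721]
 [ 0.488  -0.0186]] st [[0.5768 0.0832]
 [0.4793 0.0731]] nose [[ 0.5961 -0.0142]
 [ 0.4783 -0.0267]] eye [[ 0.6057 -0.0211]] knob [[ 0.7038 -0.0941]]
mouth dir -84.30129355987468
mouth dir -83.8784344302291
stop dir -174.12598026491492
[ 0.5833 -0.1993] [(np.float64(0.07324131692511149), np.float64(-47.89219259148858)), (np.float64(0.07225245116238493), np.float64(-138.2677722544804)), (np.float64(0.07214519931565494), np.float64(131.90522744242793)), (np.float64(0.07199851151790289), np.float64(42.603551526834565))]
[ 0.5832 -0.1981] [(np.float64(0.09852762178595185), np.float64(-49.81798379736869)), (np.float64(0.09248343993976499), np.float64(-137.85491192978984)), (np.float64(0.09145531630142675), np.float64(131.5662993187021)), (np.float64(0.09519382697221564), np.float64(46.37364825103889))]
0.12227187570322227 -36.6250880712757
```

Run:
```python
from h import *
np.set_printoptions(precision=3,suppress=True)
c=manip.camera("top");s=manip.camera("side")
cv2.imwrite("pics/tray.png",np.hstack([cv2.resize(c["frame"][0:150,300:400],None,fx=4,fy=4),cv2.resize(s["frame"][150:300,150:250],None,fx=4,fy=4)]))
for z in (0,.03,.06,.09,.12): print(z,onz(c,[(367.3,135.7),(368,122)],z)[:,:2].ravel(),onz(s,[(226.5,189.5),(219.5,179)],z)[:,:2].ravel())
```

```text
0 [ 0.734 -0.1    0.763 -0.101] [ 0.735 -0.117  0.763 -0.171]
0.03 [ 0.727 -0.095  0.756 -0.096] [ 0.726 -0.074  0.754 -0.126]
0.06 [ 0.721 -0.091  0.748 -0.092] [ 0.718 -0.031  0.744 -0.081]
0.09 [ 0.714 -0.086  0.741 -0.087] [ 0.709  0.011  0.734 -0.036]
0.12 [ 0.707 -0.082  0.733 -0.083] [0.701 0.054 0.724 0.009]
```

View pics/tray.png

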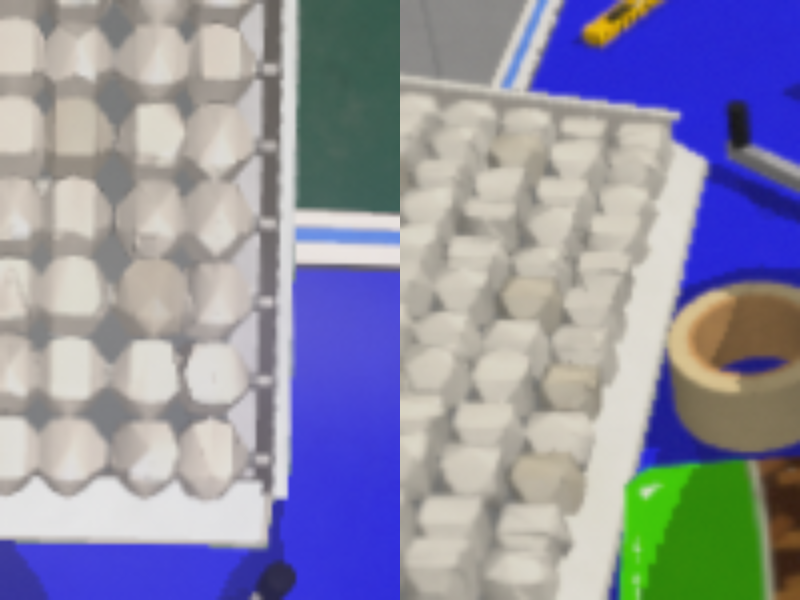

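Run:
```python
from h import *
np.set_printoptions(precision=4,suppress=True)
c=manip.camera("top");s=manip.camera("side")
print(tri(c,[[207,213]],s,[[283,272]]), onz(s,[[283,272]],.1))
th=np.radians(95.9);fx=np.array([np.cos(th),np.sin(th)]);fy=np.array([-fx[1],fx[0]]);O=np.array([.5327,.0293])
C0=np.array([.5833,-.1992])
# stand-off start and arc: heading 132.1 -> 95.9, R=.14
h0=np.radians(132.1); n=lambda h:np.array([np.cos(h),np.sin(h)])
print("standoff40",C0-n(h0)*(.048+.010+.04),"contact",C0-n(h0)*.058)
rel=C0-O;print("block f",rel@fx,rel@fy)
N=9;C=C0.copy();dh=np.radians(-36.2)/N;h=h0;R=-(rel@fy)/(1-np.cos(np.radians(36.2)));print("R",R)
prev=C0-n(h0)*.058
for i in range(N):
    C=C+n(h+dh/2)*2*R*np.sin(abs(dh)/2);h+=dh
    t=C-n(h)*.058; print(i,C,t,(t-prev)/.25,dh/.08,(C-O)@fx,(C-O)@fy);prev=t
```

```text
(array([0.5627, 0.2249, 0.0182]), np.float64(0.002311137726398041)) [[0.5584 0.3033 0.1   ]]
standoff40 [ 0.649  -0.2719] contact [ 0.6222 -0.2422]
block f -0.232490896072709 -0.02684386789024322
R 0.13905880282110766
0 [ 0.577  -0.1917] [ 0.6128 -0.2374] [-0.0376  0.0194] -0.8775127628082602 -0.22441747176722973 -0.021359462839220945
1 [ 0.5713 -0.1838] [ 0.6037 -0.2319] [-0.0361  0.022 ] -0.8775127628082602 -0.215979238272547 -0.016454863541704695
2 [ 0.5661 -0.1756] [ 0.5951 -0.2258] [-0.0345  0.0245] -0.8775127628082602 -0.2072177636750273 -0.012154230837439016
3 [ 0.5615 -0.167 ] [ 0.5869 -0.2191] [-0.0327  0.0268] -0.8775127628082602 -0.1981762083983537 -0.008478750330234801
4 [ 0.5575 -0.158 ] [ 0.5793 -0.2118] [-0.0308  0.029 ] -0.8775127628082602 -0.18889911258838318 -0.005446528024299874
5 [ 0.5542 -0.1489] [ 0.5721 -0.204 ] [-0.0286  0.0311] -0.8775127628082602 -0.17943217670127182 -0.0030725011311695492
6 [ 0.5515 -0.1395] [ 0.5655 -0.1958] [-0.0264  0.0331] -0.8775127628082602 -0.16982203637572643 -0.0013683644866164524
7 [ 0.5495 -0.1299] [ 0.5595 -0.1871] [-0.024   0.0348] -0.8775127628082602 -0.1601160326983972 -0.0003425129400205021
8 [ 0.5482 -0.1203] [ 0.5541 -0.178 ] [-0.0215  0.0364] -0.8775127628082602 -0.15036197899412115 6.938893903907228e-17
```

Call:
{"api": "apply_moves", "payload": {
  "moves": [
    [0.095,-0.164,0,0,0,-0.33,0.5],
    [0.095,-0.164,0,0,0,-0.33,0.5],
    [0.095,-0.164,0,0,0,-0.33,0.5],
    [0.095,-0.164,0,0,0,-0.33,0.5],
    [0.095,-0.164,0,0,0,-0.33,0.5]
  ]
}}

```text
clock: 0.95
tcp_pos: [0.2947, 0.3411, 0.1903]
ee_rot: [0.689, 3.065, 0.001]
ft_force: [1.6, 0.4, -0.5]
grip_width: 0.0541
grip_force: 0.0
```

Call:
{"api": "apply_moves", "payload": {
  "moves": [
    [0.095,-0.164,0,0,0,-0.33,0.5],
    [0.095,-0.164,0,0,0,-0.33,0.5],
    [0.095,-0.164,0,0,0,-0.33,0.5],
    [0.095,-0.164,0,0,0,-0.33,0.5],
    [0.095,-0.164,0,0,0,-0.33,0.5]
  ]
}}

```text
clock: 1.45
tcp_pos: [0.4136, 0.1358, 0.1905]
ee_rot: [0.891, 3.012, 0.001]
ft_force: [0.3, 0.5, 0.7]
grip_width: 0.0461
grip_force: 0.0
```

Call:
{"api": "apply_moves", "payload": {
  "moves": [
    [0.095,-0.164,0,0,0,-0.33,0.5],
    [0.095,-0.164,0,0,0,-0.33,0.5],
    [0.095,-0.164,0,0,0,-0.33,0.5],
    [0.095,-0.164,0,0,0,-0.33,0.5],
    [0.095,-0.164,0,0,0,-0.33,0.5]
  ]
}}

```text
clock: 1.95
tcp_pos: [0.5323, -0.0694, 0.1902]
ee_rot: [1.088, 2.947, 0.0]
ft_force: [0.2, 0.6, 0.1]
grip_width: 0.0463
grip_force: 0.0
```

Call:
{"api": "apply_moves", "payload": {
  "moves": [
    [0.095,-0.164,0,0,0,-0.33,0.5],
    [0.095,-0.164,0,0,0,-0.33,0.5],
    [0.095,-0.164,0,0,0,-0.33,0.5],
    [0.095,-0.164,0,0,0,-0.33,0.5],
    [0.095,-0.164,0,0,0,-0.33,0.5]
  ]
}}

```text
clock: 2.45
tcp_pos: [0.651, -0.2742, 0.19]
ee_rot: [1.28, 2.869, 0.0]
ft_force: [0.9, -0.5, 0.2]
grip_width: 0.0463
grip_force: 0.0
```

Call:
{"api": "apply_moves", "payload": {
  "moves": [
    [0,0,-0.16,0,0,0,0.5],
    [0,0,-0.16,0,0,0,0.5],
    [0,0,-0.16,0,0,0,0.5],
    [0,0,-0.12,0,0,0,0.5],
    [0,0,-0.04,0,0,0,0.5]
  ]
}}

```text
clock: 2.95
tcp_pos: [0.6475, -0.2707, 0.0252]
ee_rot: [-1.275, -2.863, -0.002]
ft_force: [0.0, 0.5, -0.1]
grip_width: 0.0459
grip_force: 0.0
```

Call:
{"api": "apply_moves", "payload": {
  "moves": [
    [-0.04,0.044,0,0,0,0,0.5],
    [-0.04,0.044,0,0,0,0,0.5],
    [-0.02,0.022,0,0,0,0,0.5],
    [0,0,0,0,0,0,0.5]
  ]
}}

```text
clock: 3.35
tcp_pos: [0.6257, -0.2447, 0.0314]
ee_rot: [1.276, 2.869, -0.0]
ft_force: [0.4, -0.2, -1.1]
grip_width: 0.0458
grip_force: 0.0
```

Run:
```python
from h import *
c=manip.camera("top");s=manip.camera("side")
a=cv2.resize(c["frame"][150:270,360:460],None,fx=4,fy=4);b=cv2.resize(s["frame"][100:220,230:330],None,fx=4,fy=4)
cv2.imwrite("pics/contact.png",np.hstack([a,b]));print(manip.observe()["tcp_pos"])
```

```text
[ 0.62612897 -0.24546774  0.03113714]
```

View pics/contact.png

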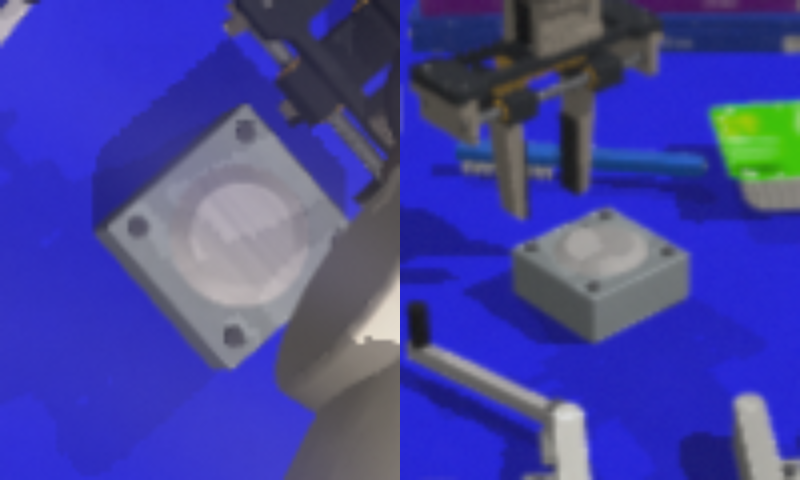

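The block is undisturbed at top-crop (240,235), and the fingers stand just behind its rear flat. Starting the arc push.

Call:
{"api": "apply_moves", "payload": {
  "moves": [
    [-0.016,0.014,0,0,0,0,0.5],
    [-0.038,0.019,0,0,0,-0.87,0.5],
    [-0.036,0.022,0,0,0,-0.88,0.5],
    [-0.035,0.025,0,0,0,-0.88,0.5],
    [0,0,0,0,0,0,0.5]
  ]
}}

```text
clock: 3.95
tcp_pos: [0.5933, -0.2243, 0.03]
ee_rot: [-1.572, -2.719, -0.0]
ft_force: [-0.2, 0.2, 0.0]
grip_width: 0.0459
grip_force: 0.0
```

```bash
cat >> h.py <<'E'
th=np.radians(95.9);fx=np.array([np.cos(th),np.sin(th)]);fy=np.array([-fx[1],fx[0]]);O=np.array([.5327,.0293])
def rep():
    s=manip.observe();p=np.array(s["tcp_pos"]);r=np.array(s["ee_rot"]);
    print("t",s["clock"],"tcp",p.round(4),"f",((p[:2]-O)@fx).round(4),((p[:2]-O)@fy).round(4),"toolY",(2*np.degrees(np.arctan2(r[1],r[0]))-90)%180,"F",np.round(s["ft_force"],1),"w",s["grip_width"])
def views(name,t,sd,k=4):
    c=manip.camera("top");s=manip.camera("side")
    f=lambda c,b:cv2.resize(c["frame"][b[1]:b[1]+120,b[0]:b[0]+100],None,fx=k,fy=k,interpolation=cv2.INTER_CUBIC)
    cv2.imwrite("pics/"+name,np.hstack([f(c,t),f(s,sd)]))
E
python3 -c "
from h import *
rep();views('arc1.png',(345,150),(230,100))"
```

```text
t 3.95 tcp [ 0.5933 -0.2243  0.03  ] f -0.2585 -0.0342 toolY 29.934075500160702 F [-0.2  0.2  0. ] w 0.045942098206538134
```

View pics/arc1.png

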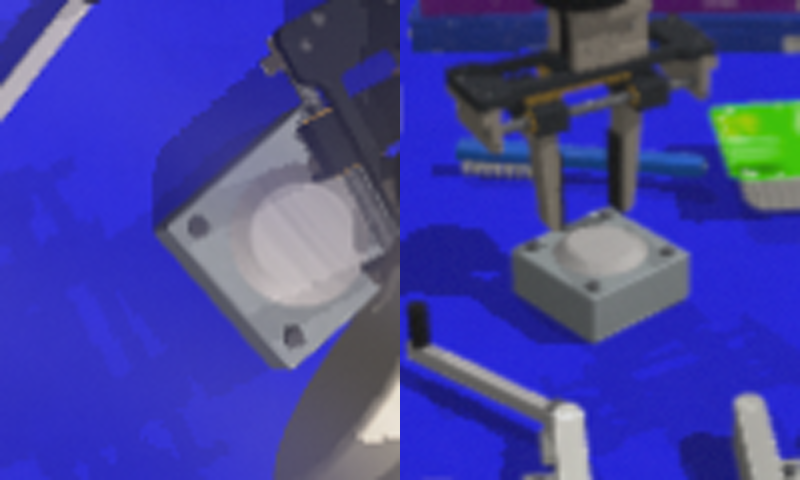

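Run:
```python
from h import *
np.set_printoptions(precision=4,suppress=True)
c=manip.camera("top");s=manip.camera("side");t=manip.camera("wrist")
sp=np.array([(252,207),(325,175),(388,212),(313,246)])/4+[200,110]
print("side",onz(s,sp,.041).mean(0))
p=np.array(manip.observe()["tcp_pos"])
print("tcp px side crop",(proj(s,p)-[230,100])*4+[400,0],"top crop",(proj(c,p)-[345,150])*4)
cv2.imwrite("pics/w.png",t["frame"])
```

```text
side [ 0.5826 -0.2005  0.041 ]
tcp px side crop [[585.0622 244.3391]] top crop [[343.5314 212.1271]]
```

View pics/w.png

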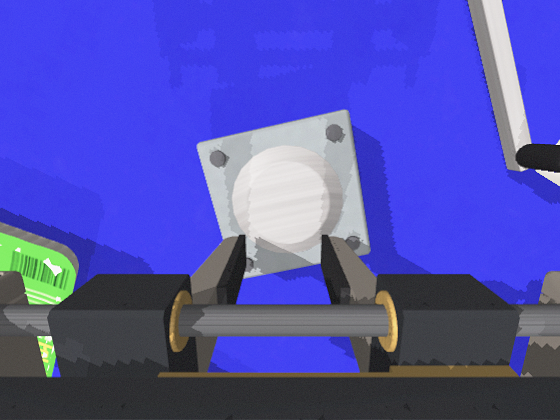

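Run:
```python
from h import *
np.set_printoptions(precision=4,suppress=True)
s=manip.camera("side");w=manip.camera("wrist");o=manip.observe()
p=np.array(o["tcp_pos"]);R=cv2.Rodrigues(np.array(o["ee_rot"]))[0]
print(o["q"],"wrist cam z",(-w["R"].T@w["t"]))
for dz in (0.014,0,-.02,-.034):
    for sg in(1,-1): 
        X=p+R@[0,sg*.032,dz]
        print(dz,X,"w",proj(w,X),"side crop",(proj(s,X)-[230,100])*4+[400,0])
# block screws via wrist
print("block via wrist",onz(w,[(218,158),(334,132),(352,243),(247,264)],.041))
```

```text
[-0.5519  0.4715  1.5407 -0.      1.129  -1.0749] wrist cam z [ 0.5596 -0.1646  0.2246]
0.014 [ 0.6221 -0.2092  0.0161] w [[326.3545 228.7605]] side crop [[548.2414 271.3126]]
0.014 [ 0.5667 -0.2412  0.0161] w [[239.6576 228.6509]] side crop [[622.3268 249.5627]]
0 [ 0.6221 -0.2092  0.0301] w [[329.186 235.201]] side crop [[547.6151 255.5082]]
0 [ 0.5667 -0.2412  0.0301] w [[236.7819 235.083 ]] side crop [[622.1975 233.9021]]
-0.02 [ 0.6221 -0.2092  0.0501] w [[333.9445 246.0253]] side crop [[546.7065 232.5637]]
-0.02 [ 0.5667 -0.2412  0.0501] w [[231.9493 245.8928]] side crop [[622.0094 211.1741]]
-0.034 [ 0.6221 -0.2092  0.0641] w [[337.909 255.044]] side crop [[546.0605 216.2407]]
-0.034 [ 0.5667 -0.2412  0.0641] w [[227.9232 254.899 ]] side crop [[621.8754 195.0105]]
block via wrist [[ 0.5331 -0.1985  0.041 ]
 [ 0.5862 -0.15    0.041 ]
 [ 0.6346 -0.2038  0.041 ]
 [ 0.5818 -0.2517  0.041 ]]
```

The measurements disagree. The block hasn't moved, and both views put the fingertips at about z 0.05, above its top, although the TCP reads 0.03. I'll back off and probe downward for the belt.

Call:
{"api": "apply_moves", "payload": {
  "moves": [
    [0.045,-0.034,0,0,0,0.88,0.5],
    [0.046,-0.032,0,0,0,0.88,0.5],
    [0.048,-0.029,0,0,0,0.87,0.5],
    [0,0,0,0,0,0,0.5]
  ]
}}

```text
clock: 4.7
tcp_pos: [0.63, -0.2497, 0.0302]
ee_rot: [1.277, 2.869, -0.0]
ft_force: [-0.3, 0.4, -0.2]
grip_width: 0.046
grip_force: 0.0
```

Call:
{"api": "apply_moves", "payload": {
  "moves": [
    [0,0,-0.016,0,0,0,0.5],
    [0,0,-0.016,0,0,0,0.5],
    [0,0,0,0,0,0,0.5]
  ]
}}

```text
clock: 5.0
tcp_pos: [0.6276, -0.2478, 0.0209]
ee_rot: [-1.278, -2.867, -0.0]
ft_force: [0.1, -0.5, -0.3]
grip_width: 0.0461
grip_force: 0.0
```

Run:
```python
from h import *
rep();views('probe.png',(345,150),(230,100),3)
s=manip.camera("side");o=manip.observe()
p=np.array(o["tcp_pos"]);R=cv2.Rodrigues(np.array(o["ee_rot"]))[0]
for dz in(.014,-.02): print(dz,[((proj(s,p+R@[0,sg*.032,dz])-[230,100])*3+[300,0]).round() for sg in(1,-1)])
```

```text
t 5.0 tcp [ 0.6276 -0.2478  0.0209] f -0.2854 -0.0659 toolY 41.966281198022955 F [ 0.1 -0.5 -0.3] w 0.046142865303404806
0.014 [array([[383., 201.]]), array([[431., 179.]])]
-0.02 [array([[382., 172.]]), array([[430., 151.]])]
```

View pics/probe.png

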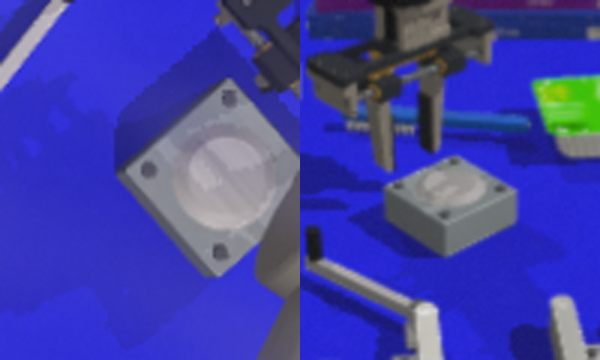

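Fingertips show at side crop (387,171) and (432,152), which matches tips about 34 mm higher than the stated tool length. I'll plan on tip z ≈ reported TCP z + 0.02 and lower carefully, watching the force.

Call:
{"api": "apply_moves", "payload": {
  "moves": [
    [0.02,-0.02,-0.03,0,0,0,0.5],
    [0,0,-0.03,0,0,0,0.5],
    [0,0,-0.02,0,0,0,0.5],
    [0,0,0,0,0,0,0.5]
  ]
}}

```text
clock: 5.55
tcp_pos: [0.6328, -0.253, 0.0004]
ee_rot: [-1.277, -2.867, -0.001]
ft_force: [0.7, 0.6, -0.6]
grip_width: 0.0459
grip_force: 0.0
```

Run:
```python
from h import *
rep();views('probe2.png',(345,150),(230,100),3)
```

```text
t 5.55 tcp [ 6.328e-01 -2.530e-01  4.000e-04] f -0.2911 -0.0705 toolY 41.99198297020058 F [ 0.7  0.6 -0.6] w 0.045903401978719484
```

View pics/probe2.png

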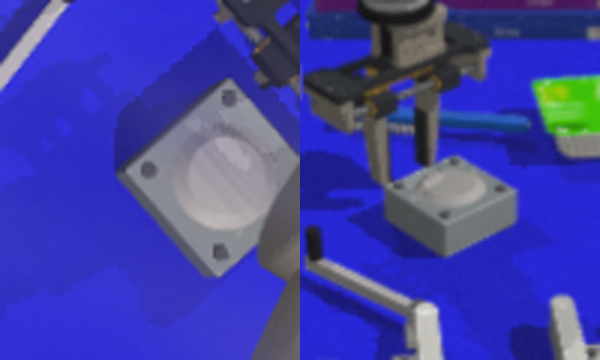

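The fingers are now clearly lower and no contact force shows. Re-running the approach and the arc at this height.

Call:
{"api": "apply_moves", "payload": {
  "moves": [
    [-0.02,0.021,-0.016,0,0,0,0.5],
    [-0.022,0.022,0,0,0,0,0.5],
    [-0.038,0.019,0,0,0,-0.87,0.5],
    [-0.036,0.022,0,0,0,-0.88,0.5],
    [0,0,0,0,0,0,0.5]
  ]
}}

```text
clock: 6.15
tcp_pos: [0.6036, -0.2316, -0.002]
ee_rot: [-1.475, -2.773, 0.0]
ft_force: [-0.6, -0.2, -0.2]
grip_width: 0.0459
grip_force: 0.0
```

```bash
cat >> h.py <<'E'
def block():
    "pose from screws/cover edges: top & side grey mask centroids"
    out=[]
    for n,b in(("top",(285,150,470,285)),("side",(215,130,345,245))):
        c=manip.camera(n);f=c["frame"];h=cv2.cvtColor(f,cv2.COLOR_BGR2HSV)
        m=((h[...,1]<75)&(h[...,2]>105)).astype(np.uint8)
        k=np.zeros_like(m);k[b[1]:b[3],b[0]:b[2]]=1;m*=k
        cs=cv2.findContours(m,cv2.RETR_EXTERNAL,cv2.CHAIN_APPROX_NONE)[0]
        for q in sorted(cs,key=cv2.contourArea)[-3:]:
            if cv2.contourArea(q)<400: continue
            w=np.float32(onz(c,q.reshape(-1,2),.04)[:,:2]*1000)
            r=cv2.minAreaRect(w); print(n,"area",cv2.contourArea(q),"xy",np.round(r[0],1),"size",np.round(r[1],1),"ang",round(r[2],1),"f",((np.array(r[0])/1000-O)@np.c_[fx,fy]).round(4))
E
python3 -c "
from h import *
rep();block()"
```

```text
t 6.15 tcp [ 0.6036 -0.2316 -0.002 ] f -0.2668 -0.0437 toolY 33.981231425225815 F [-0.6 -0.2 -0.2] w 0.04590232696561159
top area 915.5 xy [626.4 -17.7] size [ 61.5 193.6] ang 27.8 f [-0.0564 -0.0883]
top area 2109.0 xy [ 566.9 -180. ] size [95.9 99.9] ang 33.3 f [-0.2117 -0.0125]
top area 2464.0 xy [ 534.5 -246.6] size [201.1 110.6] ang 0.7 f [-0.2747  0.0266]
side area 795.5 xy [ 577.3 -204. ] size [108.8 253.9] ang 19.3 f [-0.2367 -0.0204]
side area 1446.0 xy [559.2  18.4] size [188.1 283.4] ang 23.3 f [-0.0136 -0.0252]
```

Block now moves as planned: centre about (0.567,-0.180), angle 33°, and the contact distance is 63 mm. Recomputing the rest of the arc.

```bash
cat > arc.py <<'E'
from h import *
import sys
D=float(sys.argv[1]);N=int(sys.argv[2])
o=manip.observe();p=np.array(o["tcp_pos"])[:2];r=o["ee_rot"];h=np.radians((2*np.degrees(np.arctan2(r[1],r[0]))-90)%180+90)
n=lambda h:np.array([np.cos(h),np.sin(h)])
C=p+n(h)*D;rel=C-O;T=h-th;R=-(rel@fy)/(1-np.cos(T));print("C f",rel@fx,rel@fy,"turn",np.degrees(T),"R",R)
dh=-T/N;prev=p
for i in range(N):
    C=C+n(h+dh/2)*2*R*np.sin(abs(dh)/2);h+=dh;t=C-n(h)*D
    print(((t-prev)/.25).round(4),(dh/.08).round(3),"xf",((C-O)@fx).round(4));prev=t
E
python3 arc.py .063 7
```

```text
C f -0.2120731519486351 -0.01497881452118532 turn 28.176896331579627 R 0.1263970229762543
[-0.0339  0.0207] -0.878 xf -0.2041
[-0.0323  0.023 ] -0.878 xf -0.1959
[-0.0306  0.0252] -0.878 xf -0.1874
[-0.0288  0.0273] -0.878 xf -0.1788
[-0.0268  0.0293] -0.878 xf -0.1701
[-0.0247  0.0311] -0.878 xf -0.1613
[-0.0224  0.0327] -0.878 xf -0.1524
```

Call:
{"api": "apply_moves", "payload": {
  "moves": [
    [-0.034,0.021,0,0,0,-0.88,0.5],
    [-0.032,0.023,0,0,0,-0.88,0.5],
    [-0.031,0.025,0,0,0,-0.88,0.5],
    [0,0,0,0,0,0,0.5]
  ]
}}

```text
clock: 6.65
tcp_pos: [0.5806, -0.2154, -0.0015]
ee_rot: [1.758, 2.603, -0.0]
ft_force: [0.3, -0.9, 0.7]
grip_width: 0.0463
grip_force: 0.0
```

```bash
python3 -c "
from h import *
rep();block()"; python3 arc.py .063 4
```

```text
t 6.65 tcp [ 0.5806 -0.2154 -0.0015] f -0.2483 -0.0225 toolY 21.936729648619234 F [ 0.3 -0.9  0.7] w 0.04627830911982746
top area 914.5 xy [626.4 -17.7] size [ 61.5 193.6] ang 27.8 f [-0.0564 -0.0883]
top area 2136.0 xy [ 556.4 -159.7] size [94.1 95.8] ang 21.5 f [-0.1905 -0.0041]
top area 2365.5 xy [ 516.3 -241.2] size [164.6 122.2] ang 0.6 f [-0.2674  0.0441]
side area 810.5 xy [ 562.6 -174.3] size [100.4 225.1] ang 16.2 f [-0.2056 -0.0088]
side area 1448.0 xy [559.2  18.4] size [188.1 283.4] ang 23.3 f [-0.0136 -0.0252]
C f -0.187817645377438 -0.0053050487452831994 turn 16.106354115411975 R 0.13515494738795586
[-0.0296  0.0296] -0.878 xf -0.1786
[-0.0275  0.0316] -0.878 xf -0.1693
[-0.0252  0.0335] -0.878 xf -0.1598
[-0.0228  0.0352] -0.878 xf -0.1503
```

Call:
{"api": "apply_moves", "payload": {
  "moves": [
    [-0.029,0.027,0,0,0,-0.88,0.5],
    [-0.027,0.029,0,0,0,-0.88,0.5],
    [-0.025,0.031,0,0,0,-0.88,0.5],
    [-0.023,0.033,0,0,0,-0.87,0.5],
    [0,0,0,0,0,0,0.5]
  ]
}}

```text
clock: 7.25
tcp_pos: [0.5546, -0.1852, -0.0017]
ee_rot: [2.104, 2.333, -0.0]
ft_force: [0.4, 0.7, -0.2]
grip_width: 0.0463
grip_force: 0.0
```

```bash
python3 -c "
from h import *
rep();block()
c=manip.camera('top');h=cv2.cvtColor(c['frame'],cv2.COLOR_BGR2HSV)
# re-measure rail inner edges with mask columns
m=(h[...,1]<110)&(h[...,2]>70)
for u in (285,295,305,315,322):
    col=m[185:285,u]; r=np.where(~col)[0]; 
    runs=np.split(r,np.where(np.diff(r)>1)[0]+1); g=max(runs,key=len); a,b=g[0]+185-.5,g[-1]+185+.5
    X=onz(c,[(u,a),(u,b)],.036)[:,:2]; print(u,a,b,((X-O)@np.c_[fx,fy]).round(4).tolist())
"
```

```text
t 7.25 tcp [ 0.5546 -0.1852 -0.0017] f -0.2156 0.0002 toolY 5.8897676590707135 F [ 0.4  0.7 -0.2] w 0.04626363888272638
top area 972.0 xy [ 471.2 -226.5] size [ 74.9 123.5] ang 0.7 f [-0.2481  0.0875]
top area 1960.0 xy [ 588.3 -282. ] size [109.4 123.6] ang 62.3 f [-0.3154 -0.0234]
top area 2126.0 xy [ 546.3 -125.4] size [94.2 95.9] ang 5.3 f [-0.1553  0.0023]
side area 544.0 xy [ 546.  -113.3] size [ 92.6 143.2] ang 5.6 f [-0.1432  0.0014]
side area 1446.0 xy [559.2  18.4] size [188.1 283.4] ang 23.3 f [-0.0136 -0.0252]
285 207.5 257.5 [[0.0325, -0.0488], [0.04, 0.0494]]
295 207.5 256.5 [[0.0128, -0.0472], [0.0203, 0.049]]
305 206.5 255.5 [[-0.007, -0.0477], [0.0005, 0.0485]]
315 205.5 254.5 [[-0.0269, -0.0481], [-0.0192, 0.048]]
322 204.5 254.5 [[-0.0408, -0.049], [-0.0329, 0.0491]]
```

Call:
{"api": "apply_moves", "payload": {
  "moves": [
    [-0.003,0.044,0,0,0,0,0.5],
    [-0.003,0.044,0,0,0,0,0.5],
    [-0.003,0.044,0,0,0,0,0.5],
    [-0.004,0.044,0,0,0,0,0.5],
    [0,0,0,0,0,0,0.5]
  ]
}}

```text
clock: 7.9
tcp_pos: [0.5506, -0.1387, -0.0022]
ee_rot: [-2.103, -2.331, -0.001]
ft_force: [-0.2, -0.3, -1.4]
grip_width: 0.046
grip_force: 0.0
```

```bash
python3 -c "
from h import *
rep();block()"
```

```text
t 7.9 tcp [ 0.5506 -0.1387 -0.0022] f -0.169 -0.0005 toolY 5.887196840194235 F [-0.2 -0.3 -1.4] w 0.04602761727287661
top area 919.5 xy [626.4 -17.7] size [ 61.5 193.6] ang 27.8 f [-0.0564 -0.0883]
top area 2426.0 xy [ 545.9 -114.4] size [ 94.9 166. ] ang 6.0 f [-0.1443  0.0016]
top area 3877.5 xy [ 571.7 -231.2] size [155.5 119.5] ang 63.3 f [-0.2632 -0.012 ]
side area 616.0 xy [542.  -62.2] size [ 93.7 130.5] ang 5.8 f [-0.0919  0.0002]
side area 1447.0 xy [559.2  18.4] size [188.1 283.4] ang 23.3 f [-0.0136 -0.0252]
```

Call:
{"api": "apply_moves", "payload": {
  "moves": [
    [-0.003,0.04,0,0,0,0,0.5],
    [-0.003,0.04,0,0,0,0,0.5],
    [-0.004,0.04,0,0,0,0,0.5],
    [-0.004,0.04,0,0,0,0,0.5],
    [0,0,0,0,0,0,0.5]
  ]
}}

```text
clock: 8.5
tcp_pos: [0.5471, -0.0992, -0.0022]
ee_rot: [-2.104, -2.33, -0.001]
ft_force: [0.2, 0.1, 0.5]
grip_width: 0.0458
grip_force: 0.0
```

```bash
python3 -c "
from h import *
rep();block()"
```

```text
t 8.5 tcp [ 0.5471 -0.0992 -0.0022] f -0.1293 -0.0012 toolY 5.854909430923328 F [0.2 0.1 0.5] w 0.045800578713261125
top area 912.0 xy [626.7 -17.5] size [ 60.7 193.6] ang 27.8 f [-0.0562 -0.0887]
top area 7731.0 xy [ 555.3 -101.2] size [183.  357.7] ang 8.3 f [-0.1322 -0.0091]
side area 2111.0 xy [554.6  24.8] size [184.1 263.4] ang 20.4 f [-0.0067 -0.0213]
```

Call:
{"api": "apply_moves", "payload": {
  "moves": [
    [-0.004,0.044,0,0,0,0,0.5],
    [-0.005,0.044,0,0,0,0,0.5],
    [-0.005,0.044,0,0,0,0,0.5],
    [-0.005,0.044,0,0,0,0,0.5],
    [-0.005,0.044,0,0,0,0,0.5]
  ]
}}

```text
clock: 9.1
tcp_pos: [0.5419, -0.0455, -0.0017]
ee_rot: [2.106, 2.331, 0.0]
ft_force: [-0.3, -4.3, -0.1]
grip_width: 0.0461
grip_force: 2.0
```

Call:
{"api": "apply_moves", "payload": {
  "moves": [
    [-0.001,0.012,0,0,0,0,0.5],
    [-0.001,0.012,0,0,0,0,0.5],
    [-0.001,0.012,0,0,0,0,0.5],
    [0,0,0,0,0,0,0.5]
  ]
}}

```text
clock: 9.5
tcp_pos: [0.5411, -0.037, -0.0019]
ee_rot: [-2.106, -2.33, -0.001]
ft_force: [0.7, -1.8, 1.4]
grip_width: 0.0459
grip_force: 0.8
```

```bash
python3 -c "
from h import *
rep()"
```

```text
t 9.5 tcp [ 0.5411 -0.037  -0.0019] f -0.0668 -0.0015 toolY 5.775378222146969 F [ 0.7 -1.8  1.4] w 0.04588296854530476
```

Call:
{"api": "apply_moves", "payload": {
  "moves": [
    [-0.001,0.012,0,0,0,0,0.5],
    [-0.001,0.012,0,0,0,0,0.5],
    [0,0,0,0,0,0,0.5]
  ]
}}

```text
clock: 9.8
tcp_pos: [0.5406, -0.0311, -0.0019]
ee_rot: [-2.106, -2.331, -0.0]
ft_force: [0.5, -3.0, 0.5]
grip_width: 0.0458
grip_force: 1.4
```

Call:
{"api": "apply_moves", "payload": {
  "moves": [
    [0,0.006,0,0,0,0,0.5],
    [0,0.006,0,0,0,0,0.5],
    [0,0,0,0,0,0,0.5]
  ]
}}

```text
clock: 10.1
tcp_pos: [0.5407, -0.0285, -0.0018]
ee_rot: [2.106, 2.331, -0.0]
ft_force: [0.7, -4.2, 1.1]
grip_width: 0.0456
grip_force: 2.3
```

Call:
{"api": "apply_moves", "payload": {
  "moves": [
    [0,0.006,0,0,0,0,0.5],
    [0,0.006,0,0,0,0,0.5],
    [0,0,0,0,0,0,0.5]
  ]
}}

```text
clock: 10.4
tcp_pos: [0.5411, -0.0282, -0.0017]
ee_rot: [2.102, 2.329, -0.005]
ft_force: [1.2, -14.2, -1.7]
grip_width: 0.0461
grip_force: 7.0
```

Call:
{"api": "apply_moves", "payload": {
  "moves": [
    [0,0.006,0,0,0,0,0.5],
    [0,0,0,0,0,0,0.5]
  ]
}}

```text
clock: 10.6
tcp_pos: [0.5412, -0.0282, -0.0017]
ee_rot: [2.1, 2.328, -0.008]
ft_force: [-0.3, -19.9, -1.4]
grip_width: 0.046
grip_force: 9.5
```

```bash
python3 -c "
from h import *
rep()"
```

```text
t 10.6 tcp [ 0.5412 -0.0282 -0.0017] f -0.0581 -0.0025 toolY 5.8955498862999605 F [ -0.3 -19.9  -1.4] w 0.04597224112579637
```

The block is home: the stop holds it at 20 N with no further travel. Retreating, rising and heading for the knob.

Call:
{"api": "apply_moves", "payload": {
  "moves": [
    [0.005,-0.05,0,0,0,0,0.5],
    [0.015,-0.15,0,0,0,0,0.5],
    [0,0,0.18,0,0,0.9,0.6],
    [0,0,0.18,0,0,0.9,0.68],
    [0,0,0.18,0,0,0.9,0.68]
  ]
}}

```text
clock: 11.1
tcp_pos: [0.5446, -0.0728, 0.1337]
ee_rot: [-1.838, -2.543, -0.002]
ft_force: [-0.6, -1.2, 0.2]
grip_width: 0.0298
grip_force: 0.0
```

Call:
{"api": "apply_moves", "payload": {
  "moves": [
    [0.1,-0.01,0,0,0,0.95,0.68],
    [0.1,-0.01,0,0,0,0.95,0.68],
    [0.1,-0.01,0,0,0,0.95,0.68],
    [0.1,-0.01,0,0,0,0.95,0.68],
    [0.1,-0.01,0,0,0,0.95,0.68]
  ]
}}

```text
clock: 11.6
tcp_pos: [0.6709, -0.085, 0.1322]
ee_rot: [-1.323, -2.846, -0.003]
ft_force: [0.6, 0.2, -0.3]
grip_width: 0.0295
grip_force: 0.0
```

Run:
```python
from h import *
rep();block()
c=manip.camera("top");s=manip.camera("side")
for n,c,b in(("top",c,(345,137,385,175)),("side",s,(222,165,250,195))):
    g=c["frame"][b[1]:b[3],b[0]:b[2]].max(2);m=(g<70).astype(np.uint8)
    k,l,st,ce=cv2.connectedComponentsWithStats(m)
    print(n,[(st[i].tolist(),(ce[i]+b[:2]).round(1)) for i in range(1,k) if st[i][4]>8])
```

```text
t 11.6 tcp [ 0.6709 -0.085   0.1322] f -0.1279 -0.1257 toolY 40.13030165733636 F [ 0.6  0.2 -0.3] w 0.029520157809930222
top area 649.0 xy [603.3  16.9] size [ 38.9 104.3] ang 6.5 f [-0.0196 -0.0689]
top area 2495.0 xy [512.1  22.7] size [139.1  84.2] ang 1.5 f [-0.0045  0.0212]
top area 10207.0 xy [ 523.  -139.3] size [252.3 247.2] ang 72.4 f [-0.1667  0.027 ]
side area 2326.5 xy [559.2  18.4] size [188.1 283.4] ang 23.3 f [-0.0136 -0.0252]
top [([25, 0, 15, 38, 282], array([378.7, 152.7])), ([0, 11, 23, 18, 206], array([355.4, 154.5]))]
side [([10, 11, 5, 11, 40], array([234.2, 181.1]))]
```

Call:
{"api": "apply_moves", "payload": {
  "moves": [
    [0.045,-0.014,0,0,0,0.97,0.68],
    [0.045,-0.014,0,0,0,0.97,0.68],
    [0.044,-0.014,0,0,0,0.96,0.68],
    [0,0,-0.1,0,0,0,0.68],
    [0,0,-0.1,0,0,0,0.68]
  ]
}}

```text
clock: 12.3
tcp_pos: [0.7039, -0.0966, 0.0837]
ee_rot: [0.992, 2.979, 0.001]
ft_force: [0.1, -0.2, -0.6]
grip_width: 0.0295
grip_force: 0.0
```

Run:
```python
from h import *
rep()
s=manip.camera("side");w=manip.camera("wrist");o=manip.observe()
p=np.array(o["tcp_pos"]);print(p[:2]-[.7045,-.0955])
g=w["frame"].max(2)
P=np.array([.7045,-.0955,.059]);print("exp knob top in wrist",proj(w,P),"base",proj(w,P-[0,0,.036]))
b=(222,165,250,195);m=(s["frame"][b[1]:b[3],b[0]:b[2]].max(2)<70).astype(np.uint8)
k,l,st,ce=cv2.connectedComponentsWithStats(m);print([(st[i].tolist(),(ce[i]+b[:2]).round(1)) for i in range(1,k) if st[i][4]>8])
u=proj(w,P)[0].astype(int);print(u,(g[max(u[1]-20,0):u[1]+24:4,u[0]-40:u[0]+44:4]))
```

```text
t 12.3 tcp [ 0.7039 -0.0966  0.0837] f -0.1428 -0.1573 toolY 53.15290855584212 F [ 0.1 -0.2 -0.6] w 0.02952524913402244
[-0.00469328  0.00012944]
exp knob top in wrist [[286.90339003 231.83557871]] base [[286.5073585  218.61286283]]
[([10, 11, 5, 11, 40], array([234.2, 181.1]))]
[286 231] [[229 228 230 229 229 230 229 229 229 209 186 183 142 146 169 166 229 230
  230 230 229]
 [227 227 227 229 227 229 229 230 231 178  79 175 163 168 168 165 230 229
  230 229 228]
 [227 228 225 226 227 228 230 231 201  34  32  35 120 170 172 168 230 229
  230 229 231]
 [228 227 225 226 227 227 228 231  28  35  31  34  34 170 167 169 230 229
  231 230 217]
 [229 228 227 226 228 227 228 229  34  39  53  40  24 169 168 188 229 231
  197 216 239]
 [228 228 227 227 226 227 229 232  40  46  49  45  47 172 171 169 228 220
  224 238 237]
 [226 226  39  53 227 229 228 231  44  42  47  39  42 175 171 187  22 175
  237 240 237]
 [121 114  40  53 228 227 228 230 135  47  45  42  46 171 173 197  45  36
  122 117 121]
 [117  76  43  13 227 227 229 229 229 137  46 130 222 170 172 221  37  44
  122 121 118]
 [116  33  40  32 228 227 227 229 228 227 229 228 227 230 170 164  36  46
  102 121 117]
 [123  42  44  23 227 226 228 226 225 228 229 226 228 229 233 175  33  40
   53 118 121]]
```

Call:
{"api": "apply_moves", "payload": {
  "moves": [
    [0.008,0,-0.08,0,0,0,0.68],
    [0,0,-0.08,0,0,0,0.68],
    [0,0,-0.06,0,0,0,0.68],
    [0,0,-0.02,0,0,0,0.68],
    [0,0,0,0,0,0,0.68]
  ]
}}

```text
clock: 12.9
tcp_pos: [0.7055, -0.0967, 0.0229]
ee_rot: [-0.991, -2.98, -0.0]
ft_force: [0.5, 0.4, 0.7]
grip_width: 0.0294
grip_force: 0.0
```

Call:
{"api": "apply_moves", "payload": {
  "moves": [
    [0,0,0,0,0,0,1],
    [0,0,0,0,0,0,1],
    [0,0,0,0,0,0,1],
    [0,0,0,0,0,0,1]
  ],
  "newtons": 6
}}

```text
clock: 13.3
tcp_pos: [0.707, -0.0972, 0.0245]
ee_rot: [0.99, 2.979, 0.0]
ft_force: [0.3, -0.2, 2.9]
grip_width: 0.0155
grip_force: 6.0
```

Run:
```python
from h import *
rep()
o=manip.observe();p=np.array(o["tcp_pos"])[:2]
piv=O-.057*fx-.066*fy;print("piv",piv,"r",np.linalg.norm(p-piv))
v=p-piv;a0=np.arctan2(v[1],v[0]);print(np.degrees(a0))
a1=th+np.pi/2-2*np.pi;r=.126;N=30;prev=p
for i in range(1,N+1):
    a=a0+(a1-a0)*i/N;q=piv+r*np.array([np.cos(a),np.sin(a)]);print(((q-prev)/.25).round(3).tolist(),((a1-a0)/N/.08).round(3));prev=q
```

```text
t 13.3 tcp [ 0.707  -0.0972  0.0245] f -0.1437 -0.1604 toolY 53.22499596894977 F [ 0.3 -0.2  2.9] w 0.015524366721698296
piv [ 0.60420956 -0.02061375] r 0.1281607675701511
-36.670347522761524
[-0.032, -0.026] -0.999
[-0.028, -0.029] -0.999
[-0.03, -0.027] -0.999
[-0.032, -0.024] -0.999
[-0.034, -0.022] -0.999
[-0.036, -0.019] -0.999
[-0.037, -0.016] -0.999
[-0.038, -0.013] -0.999
[-0.039, -0.01] -0.999
[-0.04, -0.007] -0.999
[-0.04, -0.004] -0.999
[-0.04, -0.0] -0.999
[-0.04, 0.003] -0.999
[-0.04, 0.006] -0.999
[-0.039, 0.009] -0.999
[-0.038, 0.012] -0.999
[-0.037, 0.015] -0.999
[-0.036, 0.018] -0.999
[-0.034, 0.021] -0.999
[-0.033, 0.024] -0.999
[-0.031, 0.026] -0.999
[-0.028, 0.029] -0.999
[-0.026, 0.031] -0.999
[-0.023, 0.033] -0.999
[-0.021, 0.034] -0.999
[-0.018, 0.036] -0.999
[-0.015, 0.037] -0.999
[-0.012, 0.038] -0.999
[-0.009, 0.039] -0.999
[-0.006, 0.04] -0.999
```

Knob gripped (15.5 mm). Following the arc with the bar.

Call:
{"api": "apply_moves", "payload": {
  "moves": [
    [-0.03,-0.027,0,0,0,-1,1],
    [-0.029,-0.029,0,0,0,-1,1],
    [-0.03,-0.027,0,0,0,-1,1],
    [-0.032,-0.024,0,0,0,-1,1],
    [-0.034,-0.022,0,0,0,-1,1]
  ]
}}

```text
clock: 13.8
tcp_pos: [0.6688, -0.1309, 0.0246]
ee_rot: [1.566, 2.718, -0.0]
ft_force: [2.8, -1.9, 2.8]
grip_width: 0.0152
grip_force: 6.0
```

Call:
{"api": "apply_moves", "payload": {
  "moves": [
    [-0.036,-0.019,0,0,0,-1,1],
    [-0.037,-0.016,0,0,0,-1,1],
    [-0.038,-0.013,0,0,0,-1,1],
    [-0.039,-0.01,0,0,0,-1,1],
    [-0.04,-0.007,0,0,0,-1,1]
  ]
}}

```text
clock: 14.3
tcp_pos: [0.6209, -0.1468, 0.0246]
ee_rot: [2.075, 2.353, 0.001]
ft_force: [0.5, -0.7, 3.4]
grip_width: 0.0156
grip_force: 6.0
```

```bash
cat > k.py <<'E'
from h import *
rep();p=np.array(manip.observe()["tcp_pos"])[:2];piv=O-.057*fx-.066*fy;v=p-piv
print("r",np.linalg.norm(v),"a deg",np.degrees(np.arctan2(v[1],v[0]))+174.1, manip.observe()["grip_force"])
E
python3 k.py
```

```text
t 14.3 tcp [ 0.6209 -0.1468  0.0246] f -0.1843 -0.0696 toolY 7.182606602693468 F [ 0.5 -0.7  3.4] w 0.015623913000906391
r 0.12732779957757293 a deg 91.62199914773717 6.001542583107948
```

Call:
{"api": "apply_moves", "payload": {
  "moves": [
    [-0.04,-0.003,0,0,0,-1,1],
    [-0.04,0,0,0,0,-1,1],
    [-0.04,0.003,0,0,0,-1,1],
    [-0.04,0.006,0,0,0,-1,1],
    [-0.039,0.009,0,0,0,-1,1]
  ]
}}

```text
clock: 14.8
tcp_pos: [0.5709, -0.1428, 0.0245]
ee_rot: [2.502, 1.895, 0.001]
ft_force: [1.2, -1.8, 4.2]
grip_width: 0.0152
grip_force: 6.0
```

Call:
{"api": "apply_moves", "payload": {
  "moves": [
    [-0.038,0.012,0,0,0,-1,1],
    [-0.037,0.015,0,0,0,-1,1],
    [-0.036,0.018,0,0,0,-1,1],
    [-0.034,0.021,0,0,0,-1,1],
    [-0.033,0.024,0,0,0,-1,1]
  ]
}}

```text
clock: 15.3
tcp_pos: [0.5266, -0.1198, 0.0245]
ee_rot: [2.829, 1.36, 0.003]
ft_force: [1.0, 0.3, 4.8]
grip_width: 0.0153
grip_force: 6.0
```

```bash
python3 k.py
```

```text
t 15.3 tcp [ 0.5266 -0.1198  0.0245] f -0.1477 0.0214 toolY 141.35478257118578 F [1.  0.3 4.8] w 0.015304990627169737
r 0.12598043274670911 a deg 46.0481037150586 6.002609431743622
```

Call:
{"api": "apply_moves", "payload": {
  "moves": [
    [-0.031,0.026,0,0,0,-1,1],
    [-0.028,0.029,0,0,0,-1,1],
    [-0.026,0.031,0,0,0,-1,1],
    [-0.023,0.033,0,0,0,-1,1],
    [-0.021,0.034,0,0,0,-1,1]
  ]
}}

```text
clock: 15.8
tcp_pos: [0.4945, -0.0813, 0.0245]
ee_rot: [3.043, 0.771, 0.004]
ft_force: [1.7, 0.9, 4.4]
grip_width: 0.0152
grip_force: 6.0
```

Call:
{"api": "apply_moves", "payload": {
  "moves": [
    [-0.018,0.036,0,0,0,-1,1],
    [-0.015,0.037,0,0,0,-1,1],
    [-0.012,0.038,0,0,0,-1,1],
    [0,0,0,0,0,0,1]
  ]
}}

```text
clock: 16.2
tcp_pos: [0.4833, -0.0527, 0.0245]
ee_rot: [3.114, 0.406, 0.005]
ft_force: [-0.5, 0.3, 5.2]
grip_width: 0.0157
grip_force: 6.0
```

```bash
python3 k.py
```

```text
t 16.2 tcp [ 0.4833 -0.0527  0.0245] f -0.0765 0.0575 toolY 104.86871071598759 F [-0.5  0.3  5.2] w 0.01570392241764542
r 0.1250723735758068 a deg 8.97968811354184 6.00215770304203
```

Call:
{"api": "apply_moves", "payload": {
  "moves": [
    [-0.009,0.036,0,0,0,-1,1],
    [-0.006,0.028,0,0,0,-0.9,1],
    [0,0,0,0,0,0,1]
  ]
}}

```text
clock: 16.5
tcp_pos: [0.4802, -0.037, 0.0244]
ee_rot: [3.136, 0.171, 0.007]
ft_force: [2.9, 0.9, 4.2]
grip_width: 0.0154
grip_force: 6.0
```

Call:
{"api": "apply_moves", "payload": {
  "moves": [
    [0,0.008,0,0,0,0,1],
    [-0.001,0.008,0,0,0,0,1],
    [0,0,0,0,0,0,1]
  ]
}}

```text
clock: 16.8
tcp_pos: [0.4799, -0.0348, 0.0243]
ee_rot: [3.134, 0.173, 0.005]
ft_force: [3.3, -3.5, 5.5]
grip_width: 0.0159
grip_force: 6.0
```

```bash
python3 k.py
```

```text
t 16.8 tcp [ 0.4799 -0.0348  0.0243] f -0.0583 0.0592 toolY 96.30880691513272 F [ 3.3 -3.5  5.5] w 0.015879797987789476
r 0.12515751232635108 a deg 0.6101983545516703 6.003108769655228
```

Near the limit and the force is rising, so I'll press on until it clearly stops.

Call:
{"api": "apply_moves", "payload": {
  "moves": [
    [0,0.008,0,0,0,0,1],
    [0,0.008,0,0,0,0,1],
    [0,0,0,0,0,0,1]
  ]
}}

```text
clock: 17.1
tcp_pos: [0.4797, -0.033, 0.0244]
ee_rot: [3.13, 0.174, 0.004]
ft_force: [0.3, -11.7, 3.5]
grip_width: 0.0192
grip_force: 6.0
```

```bash
python3 k.py
```

```text
t 17.1 tcp [ 0.4797 -0.033   0.0244] f -0.0565 0.0591 toolY 96.3506803886509 F [  0.3 -11.7   3.5] w 0.019168749012123006
r 0.1251051505829921 a deg -0.2288189299555654 6.003443598747253
```

Call:
{"api": "apply_moves", "payload": {
  "moves": [
    [0,-0.006,0,0,0,0,0.65],
    [0,0,0,0,0,0,0.65],
    [0,0,0,0,0,0,0.65]
  ]
}}

```text
clock: 17.4
tcp_pos: [0.477, -0.0303, 0.0223]
ee_rot: [-3.136, -0.17, 0.003]
ft_force: [0.2, -0.2, -0.5]
grip_width: 0.0323
grip_force: 0.0
```

Call:
{"api": "apply_moves", "payload": {
  "moves": [
    [0,0,0.05,0,0,0,0.65],
    [0,0,0.15,0,0,0,0.65],
    [0,0,0.2,0,0,0,0.65],
    [0,0,0.2,0,0,0,0.65],
    [0,0,0.1,0,0,0,0.65]
  ]
}}

```text
clock: 17.9
tcp_pos: [0.4799, -0.0309, 0.2039]
ee_rot: [3.134, 0.17, 0.011]
ft_force: [0.2, -0.5, 0.6]
grip_width: 0.0322
grip_force: 0.0
```

Call:
{"api": "apply_moves", "payload": {
  "moves": [
    [0,-0.2,0.05,0,0,0,0.65],
    [0,-0.2,0.05,0,0,0,0.65],
    [0,-0.2,0.05,0,0,0,0.65],
    [0,-0.2,0,0,0,0,0.65],
    [0,-0.2,0,0,0,0,0.65]
  ]
}}

```text
clock: 18.4
tcp_pos: [0.4779, -0.2779, 0.236]
ee_rot: [3.136, 0.17, 0.002]
ft_force: [1.0, 0.0, -0.7]
grip_width: 0.0319
grip_force: 0.0
```

Run:
```python
from h import *
np.set_printoptions(precision=4,suppress=True)
rep()
F=np.c_[fx,fy];c=manip.camera("top");s=manip.camera("side")
def W(a): return np.r_[O+F@np.array(a[:2]),a[2]]
for n,c in(("top",c),("side",s)):
    e=proj(c,W((-.057,.060,.041)))[0];b=(e-14).astype(int)
    m=(c["frame"][b[1]:b[1]+28,b[0]:b[0]+28].max(2)<75).astype(np.uint8)
    k,l,st,ce=cv2.connectedComponentsWithStats(m)
    print(n,"exp knob",e,[(st[i].tolist(),(ce[i]+b).round(1),((onz(c,ce[i]+b,.045 if n=="side" else .055)[0,:2]-O)@F)) for i in range(1,k) if st[i][4]>6])
    # block screws: dark dots on grey near home
    g=cv2.cvtColor(c["frame"],cv2.COLOR_BGR2GRAY)
    for dx in(-1,1):
        for dy in(-1,1):
            e=proj(c,W((.001+dx*.036,dy*.036,.041)))[0];b=(e-5).round().astype(int);p=cv2.resize(g[b[1]:b[1]+11,b[0]:b[0]+11],None,fx=4,fy=4,interpolation=cv2.INTER_CUBIC).astype(float)
            w=np.clip(np.percentile(p,40)-25-p,0,None);yy,xx=np.mgrid[:44,:44]
            if w.sum()>0:
                q=np.array([(w*xx).sum(),(w*yy).sum()])/w.sum();q=(q+.5)/4-.5+b
                print(n,dx,dy,"screw f",(onz(c,q,.041)[0,:2]-O)@F)
```

```text
t 18.4 tcp [ 0.4779 -0.2779  0.236 ] f -0.3 0.0861 toolY 96.21504688755375 F [ 1.   0.  -0.7] w 0.03188751219218579
top exp knob [334.864 259.191] [([12, 11, 3, 5, 7], array([332.6, 257.6]), array([-0.0517,  0.0558]))]
top -1 -1 screw f [-0.0342 -0.0389]
top -1 1 screw f [-0.0349  0.0353]
top 1 -1 screw f [ 0.0386 -0.0384]
top 1 1 screw f [0.0371 0.0359]
side exp knob [316.7665 195.4608] [([12, 8, 5, 10, 42], array([316. , 193.4]), array([-0.0608,  0.0585]))]
side -1 -1 screw f [-0.0554 -0.036 ]
side -1 1 screw f [-0.0528  0.0402]
side 1 -1 screw f [ 0.0348 -0.0437]
side 1 1 screw f [0.0348 0.0343]
```

Run:
```python
from h import *
F=np.c_[fx,fy];c=manip.camera("top");S=cv2.cvtColor(c["frame"],cv2.COLOR_BGR2HSV)[...,1].astype(np.float32)
xs=np.arange(-.076,-.040,.001)
for y in(-.04,-.02,0,.02,.04):
    P=np.c_[(O+np.c_[xs,np.full(len(xs),y)]@F.T),np.full(len(xs),.026)]
    q=proj(c,P).astype(np.float32);v=cv2.remap(S,q[:,0],q[:,1],cv2.INTER_LINEAR).ravel();lo=xs[v<130]
    print(y,v.astype(int)[::2],"outer edge",lo.min().round(4) if len(lo) else None)
```

```text
-0.04 [184 184 183 182 181 179 164  98  23  16  17  15  36  97 109  37  26  26] outer edge -0.062
-0.02 [177 176 176 175 175 175 158  84  23  18  18  18  53 114  92  35  27  26] outer edge -0.062
0 [174 174 166 158 155 155 147  66  22  17  17  15  54 117  84  37  26  24] outer edge -0.063
0.02 [177 177 177 177 169 162 159  65  27  18  16  13  43 126  88  32  22  21] outer edge -0.063
0.04 [183 183 184 183 183 183 175  72  22  20  20  19  37 125  93  28  19  19] outer edge -0.063
```

```bash
python3 -c "
from station import manip
print(manip.sign_off())"
```

```text
the job is handed in; nothing more can be done
None
```

The job is handed in: the block sits square and home against the end stop, the keeper is fully shut and released, and the arm is clear. I never touched the sealed tray or tape roll; one early pass of the fingers went over the block without moving it, because the fingertips sat about 34 mm higher than the stated tool length.

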